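# Draw the insect holder from its sleeve and put it in the mounting dish

## Robot

A 6-joint arm with a two-finger parallel gripper is mounted at the origin on the work surface. World frame = base frame: x ahead of the robot, y to its left, z up, the work surface at z = 0. Lengths are in m, angles in degrees, forces in N, time in s.
With the tool pointing down it reaches from about 0.325 to 1 m from the base axis. Payload 5.1 kg.
Tool frame: the origin (TCP) lies on the mounting face of the last link; the fingertips stand 173 mm ahead of it and the grasp point (between the pads) lies 155 mm ahead of it; z points along the fingers, y is the direction in which the jaws open and shut (so a half turn about z gives the same grasp; the last joint's range is limited). The gripper opens to 85 mm and grips with 20 to 120 N. Pads are 22 mm wide; open, the fingers measure 114 mm over their backs; the gripper's body (76 mm by 85 mm) begins 54 mm behind the grasp point. The pads swing forward as they close: fully open they stand 13 mm farther back than shut.
Start: joints at [63.564, 7.093, 94.555, -0, 78.352, -4.733], TCP at [0.24, 0.604, 0.405] pointing down, gripper open.
Joint ranges: [-149.61, 149.61], [-58.7, 133.49], [1.44, 155.28], [-77.14, 257.14], [18.33, 153.61], [-166.67, 166.67]. Speed limits (degrees/s): [147.25, 147.25, 180, 180, 180, 180].

## Interface

Orientations are given as [roll, pitch, yaw] about the fixed x, y, z axes, in that order (R = Rz(yaw) Ry(pitch) Rx(roll)).
In Python, from cell import ctrl gives the robot as it stands.
- The arm moves only by the tool servo_tool, never from a script. Its argument "increments" is text: rows parted by semicolons, each of 5 numbers parted by spaces: the opening, from 0 (shut) to 1 (fully open), then the shift along the tool's x, y, z in mm, then the turn about the tool's z in degrees. A call has 1 to 20 rows; each row is the pose to reach, as a shift and turn from the pose commanded when the call began, along the tool's axes at that moment; what a row does not reach only later rows make up. A row lasts 1/10 s, in which the tool goes at most 50 mm and 8.59 degrees, less where a joint would pass 70% of its speed; a pose out of reach is approached as far as the arm can. A call with a gripper value outside its range is refused whole. The fingers move at their own pace and stop on an object; the grip force is fixed at half the most. Time passes only in rows, so rows that repeat a pose let the fingers close. It gives the time, the measured TCP pose, the force and the opening at its end, in the units of the state.
- ctrl.observe(): the state, without advancing time (a new reading comes with each control period).
- ctrl.snapshot(name): name is "scene" or "top" or "wrist"; returns a dict with "pixels" (384x512x3 uint8, red, green, blue), "depth" (384x512 float32, m along the optical axis (not along the pixel's ray), 0 where there is no reading), "intrinsics" (3x3 intrinsics, pixels), "world_to_cam" (4x4, takes a point from world to camera coordinates); the wrist camera has in their place "hand_eye" (4x4, takes a point from camera to tool coordinates, whose origin is the TCP and whose axes are the flange's). Camera axes: x right, y down, z forward; pixel columns grow to the right and rows downward; lengths in m; the calibration is good to about 2 mm. A picture is of the moment at which its call begins: read the wrist's pose just before it.
- ctrl.sign_off(): hands the job in, once; it reports no verdict.
Trained networks look in the newest picture that a camera, given by its name, has taken for a name from the list of things; names that differ only in an ending like _2 or _b are one class to them, and where a whole thing is asked for, a point or a joint stands for the part that bears it (a point fixed in the world has none). Each returns a list of dicts, best first, with "confidence" (0 to 1); they miss things now and then, are a little off and sometimes report something else, mostly with a low value. They report only what shows in the picture. A call takes as long as a camera call. They do not tell look-alikes from the thing itself.
- ctrl.boxes_of(camera, thing): "rect" ([centre column, centre row, width, height] in pixels, round what is visible of it).
- ctrl.tip_of(camera, thing): "uv" ([column, row] in pixels: a listed point, or the origin of a listed thing).
The state is a dict: "time_s": time; "joint_positions": joint angles; "qvel": joint speeds; "effort": joint torques, N m; "tcp_pos": TCP position; "tcp_rot": TCP orientation; "wrist_force": force on the tool from outside, world axes, zero at the start; "ft_torque": the same for the moment, N m; "width": finger opening in m.
Only numpy, scipy, OpenCV 4.12 (cv2) and the standard library are available. Lean on these libraries where they do the work, as an engineer would, in place of code of your own. Each camera call takes 0.05 s, during which the arm holds its last target.

## Task

Draw the insect holder, the one with the tall slim knurled barrel, straight up out of its steel sleeve block without dragging, lifting or tipping the block. Lower it shaft first into the blue ceramic dish until its foot is just about on the floor of the dish, then let go so that it stays there, upright or leaning on the rim. Leave the short disc-headed holder in its own sleeve and the dish upright where it is.

Things in the scene. Friction and masses are not known exactly. Their poses are not given: they have to be found in the camera images.
- holder: Insect holder, round, 102 mm long, ~0.08 kg. Origin: centre of its foot, 15 mm above the table at the start; z along the axis to the head. From the foot: steel shaft 16 mm dia to 40 mm; collar 30 mm dia to 45 mm, resting on the block; knurled aluminium barrel 22 mm dia to 92 mm; cork ball to 102 mm. Grip the barrel from above, about 75 mm from the foot; its turn about the axis does not matter.
- sleeve: Loose 1.2 kg steel block carrying the insect holder: dark round base 80 mm dia, 10 mm thick, under a 46 x 46 mm block, top 55 mm above the table, central upright hole 17.5 mm dia, 45 mm deep, the holder's shaft in it. Origin: centre of the underside, z up. An identical block carries the short holder; which one is left or right varies.
- stub: The short holder, to be left alone: same 16 mm shaft and 30 mm collar in an identical sleeve block, but a short neck and a wide flat disc head 40 mm dia with a cork pad, its top 80 mm above the table. Origin: centre of its foot, 15 mm above the table; z up its axis.
- dish: Deep round blue ceramic dish, loose, about 0.4 kg, on the table beyond the blocks: 82 mm outer diameter at the rim, 50 mm high, wall 4 mm, floor 6 mm thick, about 72 mm across inside (64 mm at the floor). Origin: centre of its underside, z up.
Not all that is in view belongs to the job. Leave any orange look-alike of the sleeve alone.

How it is judged:
By the outcome, as a careful person would: the job done as asked, in the order asked, and still so for the second after the job is handed in, with the robot touching nothing.
It also fails if it takes over 45 s, if anything falls off the work surface, if the arm or the gripper's body presses on something with over 40 N, if the wrist force passes 120 N, or if a joint passes its speed limit or range.

## Working session

There is one attempt and no reset: what is moved stays moved. The work goes in short steps, Python scripts to look and compute and a tool call to move; the robot and the scene stay as the last step left them, time stands still between calls to the robot, and variables do not carry over. Pictures are saved under pics/ and viewed, and the job is handed in when it is done.

Besides the shell and the picture viewer there is one more tool, called by a JSON object that holds its "method" and its "body", one argument or row to a line. servo_tool: Moves the arm, as the interface text tells. Its arguments: {"type":"object","properties":{"increments":{"type":"string"}},"required":["increments"]}

```bash
mkdir -p pics; cat > h.py <<'E'
import numpy as np,cv2
from cell import ctrl
def snap(n,f):
    s=ctrl.observe(); d=ctrl.snapshot(n); cv2.imwrite('pics/'+f,d['pixels'][:,:,::-1]); 
    np.savez('pics/'+f[:-4]+'.npz',**d,tp=s['tcp_pos'],tr=s['tcp_rot']); return d,s
def c2w(d,s):
    if 'world_to_cam' in d: return np.linalg.inv(d['world_to_cam'])
    from scipy.spatial.transform import Rotation as R
    T=np.eye(4);T[:3,:3]=R.from_euler('xyz',s['tcp_rot'],degrees=True).as_matrix();T[:3,3]=s['tcp_pos'];return T@d['hand_eye']
def cloud(d,s):
    K=d['intrinsics'];z=d['depth'];v,u=np.mgrid[:z.shape[0],:z.shape[1]]
    P=np.stack([(u-K[0,2])/K[0,0]*z,(v-K[1,2])/K[1,1]*z,z],-1);T=c2w(d,s)
    return P@T[:3,:3].T+T[:3,3]
E
python3 - <<'E'
from h import *
for n in ['scene','top']:
    d,s=snap(n,n+'0.png');C=cloud(d,s)
    for t in ['holder','sleeve','stub','dish']:
        for b in ctrl.boxes_of(n,t)[:4]:
            u,v=map(int,b['rect'][:2]); print(n,t,b,C[v,u].round(3) if 0<=v<384 and 0<=u<512 else '')
print(s)
E
```

```text
scene holder {'rect': [387.4, 182.3, 23.8, 31.5], 'confidence': 0.65} [0.467 0.208 0.097]
scene sleeve {'rect': [376.8, 208.1, 45.7, 44.0], 'confidence': 0.94} [0.484 0.205 0.044]
scene sleeve {'rect': [359.1, 151.6, 44.8, 49.1], 'confidence': 0.83} [0.362 0.165 0.044]
scene stub {'rect': [151.9, 145.4, 21.3, 24.4], 'confidence': 0.58} [ 0.475 -0.202  0.081]
scene dish {'rect': [224.6, 261.3, 45.1, 59.6], 'confidence': 0.94} [ 0.626 -0.025  0.006]
top holder {'rect': [143.2, 219.8, 23.4, 13.7], 'confidence': 0.7} [0.455 0.202 0.101]
top sleeve {'rect': [174.2, 285.6, 43.5, 42.5], 'confidence': 0.94} [0.343 0.161 0.055]
top sleeve {'rect': [154.6, 219.6, 43.0, 39.1], 'confidence': 0.71} [0.459 0.198 0.054]
top stub {'rect': [388.2, 209.7, 26.3, 21.0], 'confidence': 0.82} [ 0.464 -0.211  0.079]
top stub {'rect': [277.2, 125.2, 45.1, 44.3], 'confidence': 0.58} [ 0.643 -0.028  0.006]
top dish {'rect': [277.6, 125.7, 41.5, 50.3], 'confidence': 0.98} [ 0.643 -0.028  0.006]
{'time_s': 0.25, 'joint_positions': array([ 6.35645199e+01,  7.11475082e+00,  9.45916690e+01, -4.31517496e-04,
        7.83518604e+01, -4.73326076e+00]), 'qvel': array([-0.00908176, -0.25516899, -0.26457544, -0.06359683,  0.00809492,
       -0.04525997]), 'effort': array([ 5.06013912e-04, -4.23208809e+01, -3.65176105e+01, -2.13559031e-05,
        4.51508720e-03,  1.11427207e-05]), 'tcp_pos': array([0.24034302, 0.60381241, 0.40410237]), 'tcp_rot': array([-1.79941884e+02, -4.38801223e-03,  1.58297866e+02]), 'wrist_force': array([-0.16746491,  0.44299457,  0.08706824]), 'ft_torque': array([-0.01268837, -0.01142143, -0.01928621]), 'width': 0.08563994041107767}
```

View pics/scene0.png

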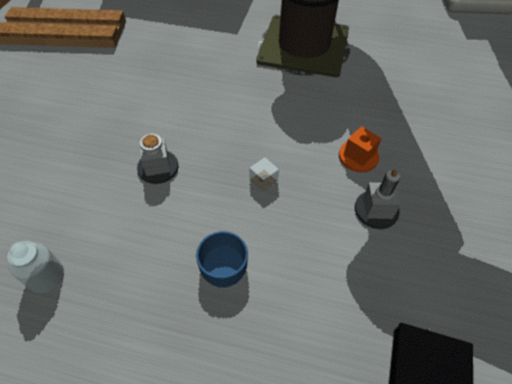

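View pics/top0.png

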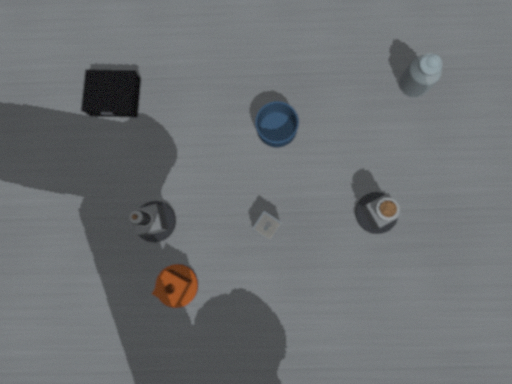

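```bash
python3 - <<'E'
import numpy as np,h,cv2
for n in ['scene','top']:
    d=dict(np.load(f'pics/{n}0.npz'));C=h.cloud(d,None)
    def st(m,l):
        p=C[m]; print(n,l,len(p),p.min(0).round(4),p.max(0).round(4),((p.min(0)+p.max(0))/2).round(4),np.median(p,0).round(4))
        if len(p)>5:
            (c,r)=cv2.minEnclosingCircle(p[:,:2].astype(np.float32)); print('  circ',np.round(c,4),round(r,4))
    z=C[...,2];x=C[...,0];y=C[...,1]
    st((z>.062)&(abs(x-.467)<.06)&(abs(y-.205)<.06),'holder')
    st((z>.108)&(abs(x-.467)<.06)&(abs(y-.205)<.06),'holdertop')
    st((z>.045)&(abs(x-.63)<.07)&(abs(y+.025)<.07),'dishrim')
    st((z>.02)&(abs(x-.63)<.07)&(abs(y+.025)<.07),'dish')
    st((z>.05)&(z<.06)&(abs(x-.467)<.05)&(abs(y-.205)<.05),'sleevetop')
    st((z>.06)&(abs(x-.34)<.05)&(abs(y-.16)<.06),'orange tall')
    # tall things
    m=((z>.03)&(x>.2)&(x<.9)&(abs(y)<.6)).astype(np.uint8)
    k,lab,sta,_=cv2.connectedComponentsWithStats(m)
    for i in range(1,k):
        if sta[i,4]>20: p=C[lab==i]; print('  comp',sta[i],p.min(0).round(3),p.max(0).round(3))
E
```

```text
scene holder 374 [0.4472 0.202  0.062 ] [0.4711 0.2247 0.1183] [0.4592 0.2134 0.0901] [0.4658 0.2117 0.096 ]
  circ [0.4588 0.2136] 0.0124
scene holdertop 41 [0.4524 0.2045 0.108 ] [0.4695 0.2218 0.1183] [0.4609 0.2131 0.1131] [0.4607 0.2131 0.1143]
  circ [0.4597 0.2138] 0.0105
scene dishrim 473 [ 0.5941 -0.0658  0.045 ] [0.6752 0.0161 0.0529] [ 0.6346 -0.0248  0.049 ] [ 0.637  -0.0232  0.0494]
  circ [ 0.6348 -0.0248] 0.0414
scene dish 1122 [ 0.5941 -0.0658  0.02  ] [0.6754 0.0161 0.0529] [ 0.6347 -0.0248  0.0365] [ 0.6297 -0.0253  0.0414]
  circ [ 0.6348 -0.0248] 0.0414
scene sleevetop 427 [0.4367 0.1865 0.05  ] [0.4865 0.2414 0.06  ] [0.4616 0.214  0.055 ] [0.4697 0.2084 0.0551]
  circ [0.4594 0.2136] 0.032Traceback (most recent call last):
  File "<stdin>", line 14, in <module>
  File "<stdin>", line 5, in st
    return umr_minimum(a, axis, None, out, keepdims, initial, where)
ValueError: zero-size array to reduction operation minimum which has no identity
```

The scene view shows the tall holder at about (390,180) in its grey sleeve, with the orange look-alike just behind it at (360,150). The stub is at (152,150) and the dish at (222,258). The top view agrees with this.

```bash
python3 - <<'E'
import numpy as np,h,cv2
for n in ['scene','top']:
    d=dict(np.load(f'pics/{n}0.npz'));C=h.cloud(d,None)
    def st(m,l):
        p=C[m]
        if len(p)>5:
            (c,r)=cv2.minEnclosingCircle(p[:,:2].astype(np.float32)); print(n,l,len(p),p.min(0).round(4),p.max(0).round(4),'  circ',np.round(c,4),round(r,4))
    z=C[...,2];x=C[...,0];y=C[...,1]
    st((z>.065)&(abs(x-.467)<.06)&(abs(y-.205)<.06),'holder')
    st((z>.109)&(abs(x-.467)<.06)&(abs(y-.205)<.06),'holdertop')
    st((z>.045)&(abs(x-.63)<.07)&(abs(y+.025)<.07),'dishrim')
    st((z<.015)&(z>.004)&(((x-.635)**2+(y+.025)**2)<.035**2),'dish floor')
    m=((z>.03)&(x>.2)&(x<.9)&(abs(y)<.6)).astype(np.uint8)
    k,lab,sta,_=cv2.connectedComponentsWithStats(m)
    for i in range(1,k):
        if sta[i,4]>20: p=C[lab==i]; print('  comp',sta[i],p.min(0).round(3),p.max(0).round(3))
E
```

```text
scene holder 365 [0.4472 0.202  0.0651] [0.4711 0.2247 0.1183]   circ [0.4588 0.2136] 0.0124
scene holdertop 33 [0.4527 0.2088 0.1092] [0.4695 0.2181 0.1183]   circ [0.4611 0.2131] 0.0095
scene dishrim 473 [ 0.5941 -0.0658  0.045 ] [0.6752 0.0161 0.0529]   circ [ 0.6348 -0.0248] 0.0414
scene dish floor 933 [ 0.6002 -0.0598  0.004 ] [0.6538 0.0058 0.014 ]   circ [ 0.633  -0.0259] 0.0348
  comp [345 127  37  33 723] [0.308 0.085 0.03 ] [0.895 0.201 0.615]
  comp [139 134  30  36 821] [ 0.433 -0.232  0.03 ] [0.895 0.085 0.615]
  comp [249 158  30  26 445] [ 0.418 -0.028  0.03 ] [0.471 0.026 0.043]
  comp [ 365  170   35   44 1104] [0.437 0.085 0.03 ] [0.895 0.242 0.615]
  comp [196 231  53  53 872] [ 0.594 -0.066  0.03 ] [0.895 0.085 0.615]
  comp [   7  241   51   46 1760] [ 0.693 -0.33   0.03 ] [0.895 0.085 0.615]
  comp [ 393  323   80   61 4006] [0.666 0.085 0.03 ] [0.895 0.354 0.615]
top holder 249 [0.4473 0.2013 0.0656] [0.4704 0.2241 0.1187]   circ [0.4587 0.2129] 0.0119
top holdertop 36 [0.4531 0.2062 0.109 ] [0.4645 0.217  0.1187]   circ [0.4578 0.2122] 0.005
top dishrim 335 [ 0.5937 -0.0662  0.045 ] [0.6751 0.0143 0.0539]   circ [ 0.6344 -0.0255] 0.0411
top dish floor 807 [ 0.6112 -0.0591  0.004 ] [0.6698 0.0099 0.0146]   circ [ 0.6368 -0.0249] 0.0348
  comp [ 403   53   39   39 1128] [ 0.403 -0.332  0.03 ] [ 0.75  -0.013  0.722]
  comp [  81   69   56   46 2251] [ 0.403 -0.013  0.03 ] [0.76  0.354 0.722]
  comp [255 101  44  45 542] [ 0.403 -0.066  0.03 ] [0.675 0.014 0.722]
  comp [363 193  39  36 811] [ 0.403 -0.24   0.03 ] [ 0.494 -0.013  0.722]
  comp [129 204  36  32 816] [0.431 0.185 0.03 ] [0.486 0.24  0.119]
  comp [252 211  29  29 486] [ 0.403 -0.027  0.03 ] [0.469 0.024 0.722]
  comp [151 269  39  38 809] [ 0.307 -0.013  0.03 ] [0.403 0.2   0.722]
```

{"method": "servo_tool", "body": {
  "increments": "1 -39 -31 0 0; 1 -77 -63 0 0; 1 -116 -94 0 0; 1 -155 -125 0 0; 1 -193 -157 0 0; 1 -232 -188 0 0; 1 -271 -219 0 0; 1 -309 -251 0 0; 1 -348 -282 0 0; 1 -348 -282 0 0; 1 -348 -282 0 0; 1 -348 -282 0 0"
}}

```text
time_s: 1.7
tcp_pos: [0.4591, 0.2138, 0.4048]
tcp_rot: [180.0, -0.0, 158.3]
wrist_force: [0.4, -0.0, -0.3]
width: 0.0853
```

```bash
python3 - <<'E'
from h import *
d,s=snap('wrist','w1.png');C=cloud(d,s)
print(s['tcp_pos'],s['tcp_rot'],s['joint_positions'].round(1),s['qvel'].round(1),s['wrist_force'],s['time_s'])
x,y,z=C[...,0],C[...,1],C[...,2]
near=np.hypot(x-.459,y-.213)<.04
for lo,hi in((.065,.105),(.085,.105),(.107,.125)):
    p=C[near&(z>lo)&(z<hi)]
    if len(p)>5: print(lo,len(p),p.min(0).round(4),p.max(0).round(4),cv2.minEnclosingCircle(p[:,:2].astype(np.float32)))
E
```

```text
[0.45910095 0.21383786 0.40475796] [ 1.79984592e+02 -1.59354925e-02  1.58341212e+02] [ 18.9 -11.5 112.6   0.   78.9 -49.5] [ 1.3  0.1  0.  -0.2 -0.1 -0.1] [ 0.43380773 -0.00091422 -0.28248895] 1.7
0.065 263 [0.4479 0.2028 0.0652] [0.4713 0.2263 0.105 ] ((0.45976167917251587, 0.21477490663528442), 0.011999648995697498)
0.085 161 [0.4482 0.2028 0.085 ] [0.4713 0.2263 0.105 ] ((0.45975974202156067, 0.21470709145069122), 0.012018878012895584)
0.107 229 [0.4495 0.2042 0.107 ] [0.4697 0.2254 0.1181] ((0.4595138132572174, 0.21475903689861298), 0.010794797912240028)
```

View pics/w1.png

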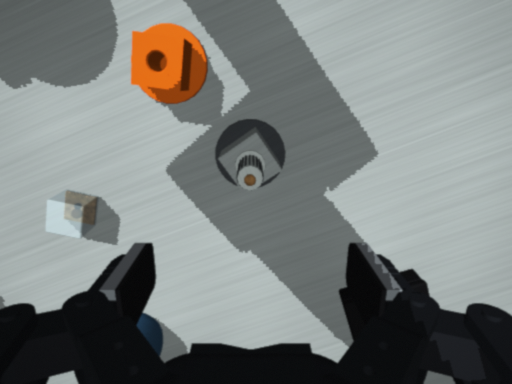

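The wrist view shows the tall holder centred between the jaws at (250,180), with the orange block clear at (165,60). The wrist estimate agrees with the overhead ones to about 1 mm, so I'll descend.

{"method": "servo_tool", "body": {
  "increments": "1 0 0 25 0; 1 0 0 55 0; 1 0 0 85 0; 1 0 0 110 0; 1 0 0 130 0; 1 0 0 145 0; 1 0 0 155 0; 1 0 0 161 0; 1 0 0 161 0; 1 0 0 161 0"
}}

```text
time_s: 2.75
tcp_pos: [0.4598, 0.2134, 0.2446]
tcp_rot: [179.9, 0.1, 158.3]
wrist_force: [-0.2, -0.6, 0.3]
width: 0.0854
```

{"method": "servo_tool", "body": {
  "increments": "0.5 0 0 0 0; 0.4 0 0 0 0; 0.3 0 0 0 0; 0.2 0 0 0 0; 0.2 0 0 0 0; 0.1 0 0 0 0; 0 0 0 0 0; 0 0 0 0 0; 0 0 0 0 0; 0 0 0 0 0; 0 0 0 0 0; 0 0 0 0 0"
}}

```text
time_s: 3.95
tcp_pos: [0.4596, 0.2132, 0.2441]
tcp_rot: [180.0, 0.0, 158.3]
wrist_force: [-1.3, -1.7, 5.6]
width: 0.0204
```

```bash
python3 - <<'E'
from h import *
d,s=snap('scene','s2.png');C=cloud(d,s)
print(s['tcp_pos'],s['tcp_rot'],s['wrist_force'],s['ft_torque'],s['width'],s['time_s'])
cv2.imwrite('pics/s2c.png',cv2.resize(d['pixels'][100:260,280:440,::-1],None,fx=4,fy=3.7))
E
```

```text
[0.45961413 0.21319381 0.24407517] [1.79990081e+02 2.98404006e-02 1.58299151e+02] [-1.25316315 -1.65910595  5.60017358] [-0.20994806  0.12181701 -0.05059735] 0.020443627662239373 3.95
```

View pics/s2c.png

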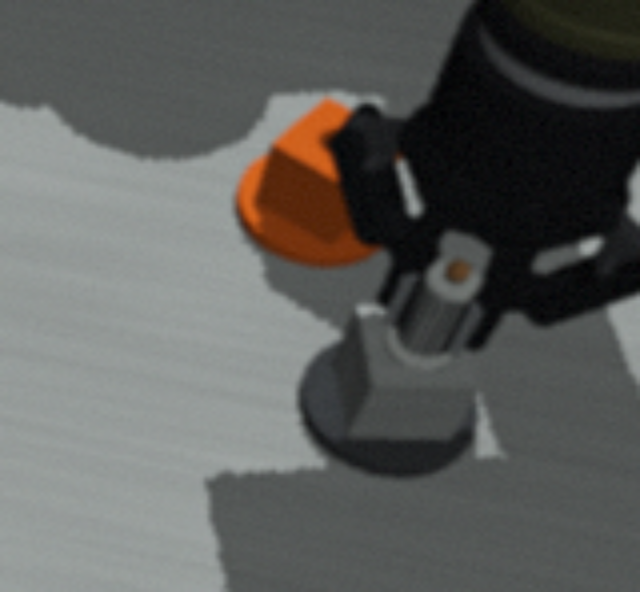

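The holder is gripped at about (460,270) in the crop, with the block still flat. I'll lift slowly and check the forces.

{"method": "servo_tool", "body": {
  "increments": "0 0 0 -2 0; 0 0 0 -4 0; 0 0 0 -7 0; 0 0 0 -10 0; 0 0 0 -13 0; 0 0 0 -15 0; 0 0 0 -15 0"
}}

```text
time_s: 4.7
tcp_pos: [0.4595, 0.2133, 0.2592]
tcp_rot: [180.0, 0.0, 158.3]
wrist_force: [-0.1, -0.3, -1.1]
width: 0.0208
```

```bash
python3 - <<'E'
from h import *
d,s=snap('scene','s3.png');C=cloud(d,s)
print(s['tcp_pos'],s['tcp_rot'],s['wrist_force'],s['ft_torque'],s['width'],s['time_s'])
cv2.imwrite('pics/s3c.png',cv2.resize(d['pixels'][100:260,280:440,::-1],None,fx=4,fy=3.7))
E
```

```text
[0.45954773 0.21326664 0.25918974] [1.79971884e+02 2.90084480e-02 1.58298382e+02] [-0.12596336 -0.2839273  -1.06088661] [-0.00760398  0.04535189 -0.00341897] 0.020792769467754012 4.7
```

View pics/s3c.png

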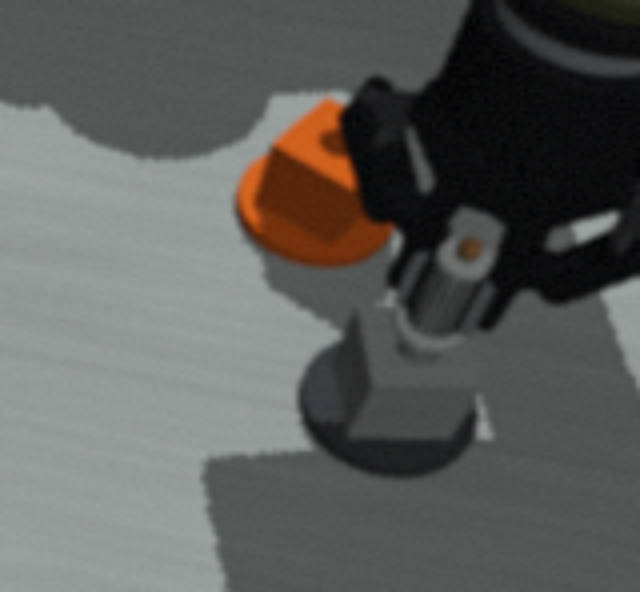

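The holder is rising and the block at (410,400) hasn't moved. The force is just the holder's weight, with almost no side load.

{"method": "servo_tool", "body": {
  "increments": "0 0 0 -4 0; 0 0 0 -8 0; 0 0 0 -12 0; 0 0 0 -16 0; 0 0 0 -20 0; 0 0 0 -24 0; 0 0 0 -28 0; 0 0 0 -32 0; 0 0 0 -37 0; 0 0 0 -45 0; 0 0 0 -58 0; 0 0 0 -75 0; 0 0 0 -95 0; 0 0 0 -112 0; 0 0 0 -122 0; 0 0 0 -125 0; 0 0 0 -125 0"
}}

```text
time_s: 6.45
tcp_pos: [0.4594, 0.2132, 0.3841]
tcp_rot: [180.0, 0.0, 158.3]
wrist_force: [-0.2, -0.4, -1.2]
width: 0.0207
```

```bash
python3 - <<'E'
from h import *
d,s=snap('scene','s4.png');C=cloud(d,s)
print(s['tcp_pos'],s['tcp_rot'],s['wrist_force'],s['ft_torque'],s['width'],s['time_s'])
cv2.imwrite('pics/s4c.png',cv2.resize(d['pixels'][60:260,180:440,::-1],None,fx=3,fy=3))
p=C.reshape(-1,3);m=(np.hypot(p[:,0]-.459,p[:,1]-.213)<.03)&(p[:,2]>.1)&(p[:,2]<.28);q=p[m]
for lo in np.arange(.14,.26,.01):
    k=q[(q[:,2]>=lo)&(q[:,2]<lo+.01)]
    if len(k)>3: print(round(lo,3),len(k),k.min(0).round(3),k.max(0).round(3))
E
```

```text
[0.45942604 0.21320468 0.38410689] [1.79976869e+02 2.93209782e-02 1.58297833e+02] [-0.16284655 -0.4150328  -1.20757495] [-0.03094659  0.00817257 -0.0722079 ] 0.020706320350321893 6.45
0.15 14 [0.457 0.206 0.157] [0.466 0.22  0.16 ]
0.16 55 [0.456 0.206 0.16 ] [0.467 0.221 0.17 ]
0.17 55 [0.459 0.206 0.17 ] [0.466 0.221 0.18 ]
0.18 48 [0.454 0.206 0.18 ] [0.467 0.221 0.188]
0.19 70 [0.451 0.2   0.195] [0.474 0.228 0.2  ]
0.2 126 [0.451 0.2   0.2  ] [0.473 0.226 0.21 ]
0.21 134 [0.457 0.191 0.21 ] [0.475 0.232 0.22 ]
0.22 210 [0.456 0.189 0.22 ] [0.475 0.237 0.23 ]
0.23 222 [0.456 0.189 0.23 ] [0.476 0.238 0.24 ]
0.24 315 [0.445 0.189 0.24 ] [0.476 0.234 0.25 ]
0.25 214 [0.448 0.184 0.25 ] [0.479 0.238 0.26 ]
```

View pics/s4c.png

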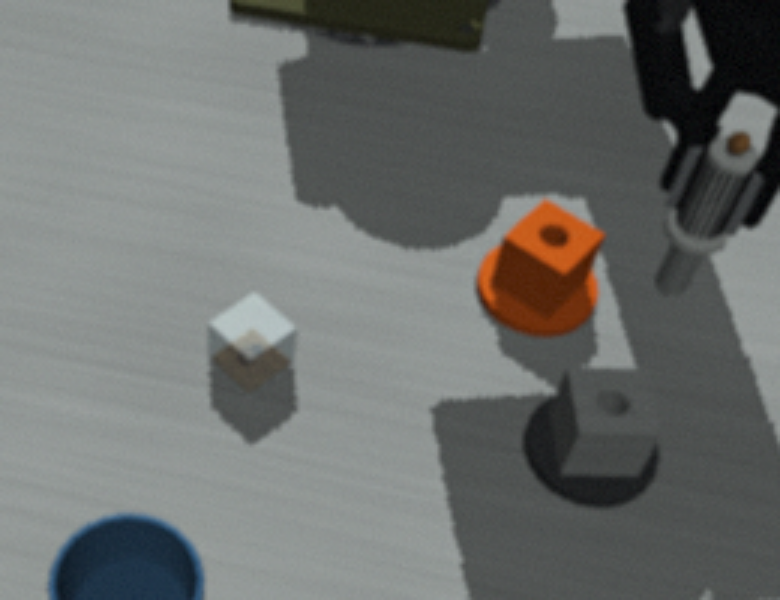

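The holder is fully out and upright, with its foot at z≈0.157. The sleeve's hole is empty at (610,403) and the block is where it was. Next I'll move over the dish.

{"method": "servo_tool", "body": {
  "increments": "0 -12 -8 0 0; 0 -36 -22 0 0; 0 -66 -41 0 0; 0 -98 -61 0 0; 0 -130 -81 0 0; 0 -162 -101 0 0; 0 -194 -121 0 0; 0 -222 -138 0 0; 0 -242 -151 0 0; 0 -251 -156.5 0 0; 0 -251 -156.5 0 0; 0 -251 -156.5 0 0; 0 -251 -156.5 0 0"
}}

```text
time_s: 7.8
tcp_pos: [0.6342, -0.0242, 0.3835]
tcp_rot: [180.0, -0.0, 158.4]
wrist_force: [-0.4, 0.2, -1.1]
width: 0.0203
```

```bash
python3 - <<'E'
from h import *
for n in('scene','wrist'):
    d,s=snap(n,n+'5.png');C=cloud(d,s)
    print(s['tcp_pos'],s['tcp_rot'],s['wrist_force'],s['width'],s['time_s'])
    p=C.reshape(-1,3)
    q=p[(np.hypot(p[:,0]-.635,p[:,1]+.025)<.06)&(p[:,2]>.045)&(p[:,2]<.056)]
    if len(q)>9: print('rim',len(q),cv2.minEnclosingCircle(q[:,:2].astype(np.float32)))
    q=p[(np.hypot(p[:,0]-.635,p[:,1]+.025)<.03)&(p[:,2]>.12)&(p[:,2]<.19)]
    if len(q)>9: print('shaft',len(q),q.min(0),q.max(0))
E
```

```text
[ 0.63424503 -0.02416206  0.38350661] [ 1.79997186e+02 -3.94333614e-02  1.58357299e+02] [-0.40968786  0.18934415 -1.0810741 ] 0.020288587580600936 7.8
rim 475 ((0.634623110294342, -0.024889536201953888), 0.0413723960518837)
shaft 116 [ 0.63132153 -0.02936644  0.15708052] [ 0.64109173 -0.01498738  0.18476124]
[ 0.63426538 -0.02402422  0.38367768] [ 1.79994820e+02 -2.16396863e-02  1.58374542e+02] [-0.15494886  0.69584331 -1.06630298] 0.02040106543395495 7.85
rim 1055 ((0.6357183456420898, -0.024172790348529816), 0.040900781750679016)
shaft 226 [ 0.62615637 -0.02950471  0.15674283] [ 0.63497464 -0.01452885  0.1765988 ]
```

View pics/scene5.png

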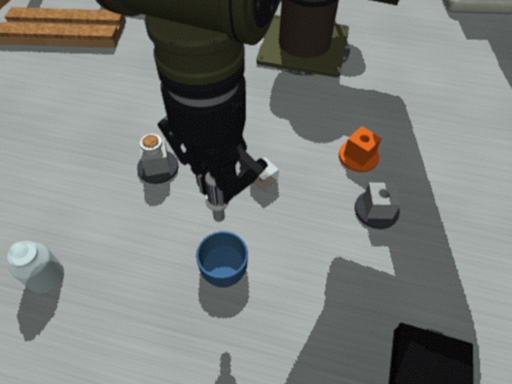

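View pics/wrist5.png

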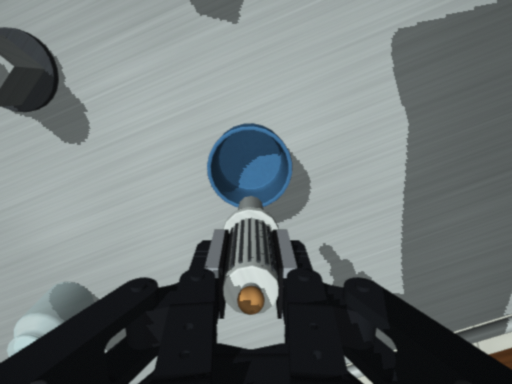

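The scene and wrist views both show the holder centred over the dish, to within 1 mm. I'll lower it most of the way, then creep down.

{"method": "servo_tool", "body": {
  "increments": "0 0 0 15 0; 0 0 0 35 0; 0 0 0 58 0; 0 0 0 80 0; 0 0 0 98 0; 0 0 0 112 0; 0 0 0 124 0; 0 0 0 133 0; 0 0 0 139 0; 0 0 0 143 0; 0 0 0 143 0; 0 0 0 143 0"
}}

```text
time_s: 9.1
tcp_pos: [0.635, -0.0251, 0.2413]
tcp_rot: [180.0, 0.1, 158.3]
wrist_force: [-0.4, -0.6, -0.7]
width: 0.0207
```

{"method": "servo_tool", "body": {
  "increments": "0 0 0 1 0; 0 0 0 2 0; 0 0 0 3 0; 0 0 0 4 0; 0 0 0 4 0; 0 0 0 4 0"
}}

```text
time_s: 9.7
tcp_pos: [0.6347, -0.025, 0.2366]
tcp_rot: [-180.0, -0.0, 158.3]
wrist_force: [0.5, 0.0, -0.7]
width: 0.0205
```

```bash
python3 - <<'E'
from h import *
d,s=snap('scene','s6.png')
print(s['tcp_pos'],s['wrist_force'],s['ft_torque'])
cv2.imwrite('pics/s6c.png',cv2.resize(d['pixels'][160:310,120:320,::-1],None,fx=4,fy=4))
E
```

```text
[ 0.63472503 -0.02502641  0.23662782] [ 0.50005064  0.04071878 -0.72505626] [-0.04495872 -0.02029882  0.01294422]
```

View pics/s6c.png

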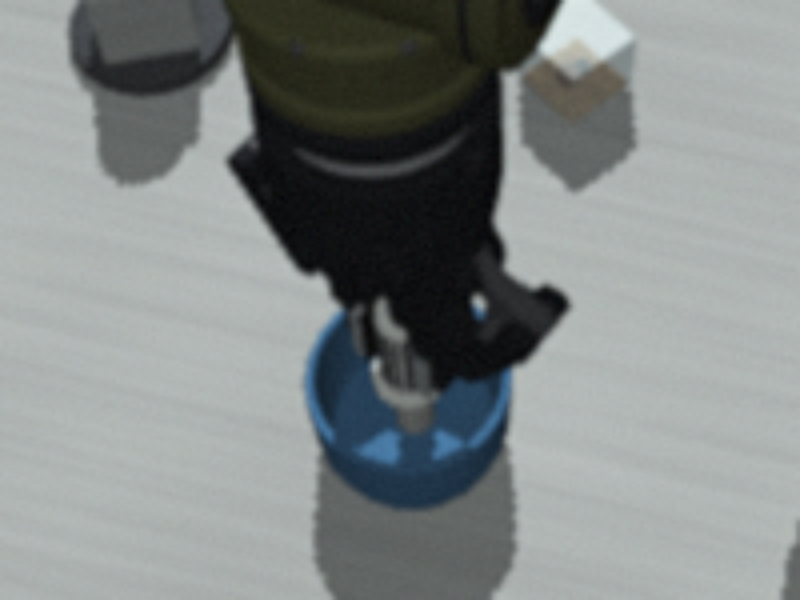

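The holder is inside the dish and hasn't made contact yet. I'll keep creeping down in 0.5 mm steps.

{"method": "servo_tool", "body": {
  "increments": "0 0 0 0.5 0; 0 0 0 1 0; 0 0 0 1 0; 0 0 0 1 0"
}}

```text
time_s: 10.15
tcp_pos: [0.6348, -0.025, 0.2357]
tcp_rot: [-180.0, -0.0, 158.3]
wrist_force: [-0.3, 0.4, -0.6]
width: 0.0206
```

{"method": "servo_tool", "body": {
  "increments": "0 0 0 0.5 0; 0 0 0 0.5 0; 0 0 0 0.5 0"
}}

```text
time_s: 10.45
tcp_pos: [0.6347, -0.025, 0.2352]
tcp_rot: [-180.0, -0.0, 158.3]
wrist_force: [-0.0, 0.5, -0.3]
width: 0.0206
```

{"method": "servo_tool", "body": {
  "increments": "0 0 0 0.5 0; 0 0 0 0.5 0; 0 0 0 0.5 0"
}}

```text
time_s: 10.75
tcp_pos: [0.6349, -0.0251, 0.2351]
tcp_rot: [180.0, 0.0, 158.3]
wrist_force: [-0.8, -1.5, 1.5]
width: 0.0205
```

{"method": "servo_tool", "body": {
  "increments": "0 0 0 0.5 0; 0 0 0 0.5 0; 0 0 0 0.5 0"
}}

```text
time_s: 11.05
tcp_pos: [0.635, -0.0251, 0.2351]
tcp_rot: [180.0, 0.0, 158.3]
wrist_force: [-2.4, -0.6, 6.0]
width: 0.0207
```

The foot touched the floor (force rising to +6 N). I'll back off 0.7 mm and open slowly.

{"method": "servo_tool", "body": {
  "increments": "0 0 0 -0.7 0; 0 0 0 -0.7 0; 0 0 0 -0.7 0; 0.22 0 0 -0.7 0; 0.26 0 0 -0.7 0; 0.3 0 0 -0.7 0; 0.36 0 0 -0.7 0; 0.45 0 0 -0.7 0; 0.55 0 0 -0.7 0; 0.7 0 0 -0.7 0; 0.85 0 0 -0.7 0; 1 0 0 -0.7 0; 1 0 0 -0.7 0; 1 0 0 -0.7 0; 1 0 0 -0.7 0"
}}

```text
time_s: 12.55
tcp_pos: [0.6348, -0.025, 0.2349]
tcp_rot: [-180.0, 0.0, 158.3]
wrist_force: [1.0, 0.9, 1.1]
width: 0.0856
```

```bash
python3 - <<'E'
from h import *
d,s=snap('wrist','w7.png')
print(s['tcp_pos'],s['wrist_force'],s['ft_torque'],s['width'])
E
```

```text
[ 0.63477775 -0.02500404  0.23494364] [0.99977205 0.93597175 1.08896904] [-0.01319205 -0.00415911 -0.01354665] 0.08559767345175531
```

View pics/w7.png

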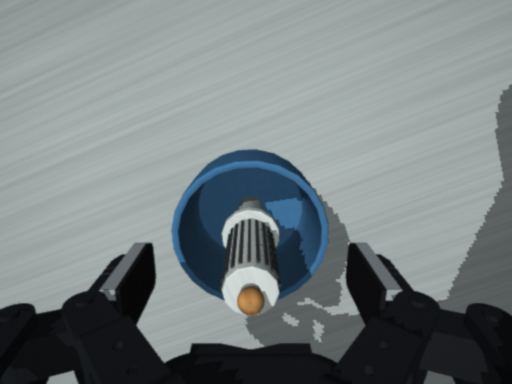

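The holder stands upright in the dish with the jaws open and clear on both sides. I'll retreat straight up.

{"method": "servo_tool", "body": {
  "increments": "1 0 0 -5 0; 1 0 0 -15 0; 1 0 0 -30 0; 1 0 0 -50 0; 1 0 0 -80 0; 1 0 0 -115 0; 1 0 0 -145 0; 1 0 0 -165 0; 1 0 0 -175 0; 1 0 0 -175 0; 1 0 0 -175 0"
}}

```text
time_s: 13.7
tcp_pos: [0.6345, -0.025, 0.4092]
tcp_rot: [-180.0, -0.1, 158.3]
wrist_force: [-0.2, -0.2, -1.1]
width: 0.0851
```

```bash
python3 - <<'E'
from h import *
for n in('scene','wrist'):
    d,s=snap(n,n+'8.png');C=cloud(d,s);p=C.reshape(-1,3)
    print(s['tcp_pos'],s['wrist_force'],s['width'],s['time_s'])
    q=p[(np.hypot(p[:,0]-.635,p[:,1]+.025)<.045)&(p[:,2]>.06)&(p[:,2]<.13)]
    for lo in(.06,.07,.08,.095,.1):
        k=q[(q[:,2]>lo)&(q[:,2]<lo+.02)]
        if len(k)>9: print(lo,k.min(0).round(3),k.max(0).round(3))
    q=p[(np.hypot(p[:,0]-.635,p[:,1]+.025)<.06)&(p[:,2]>.045)&(p[:,2]<.054)]
    if len(q)>9: print('rim',cv2.minEnclosingCircle(q[:,:2].astype(np.float32)))
    q=p[(np.hypot(p[:,0]-.459,p[:,1]-.213)<.05)&(p[:,2]>.05)&(p[:,2]<.06)]
    if len(q)>9: print('sleeve',cv2.minEnclosingCircle(q[:,:2].astype(np.float32)))
E
```

```text
[ 0.63451507 -0.02499814  0.40924939] [-0.15629241 -0.23373704 -1.13609653] 0.08509097544141889 13.7
0.06 [ 0.63  -0.035  0.06 ] [ 0.645 -0.013  0.08 ]
0.07 [ 0.634 -0.035  0.07 ] [ 0.645 -0.012  0.09 ]
0.08 [ 0.624 -0.034  0.08 ] [ 0.645 -0.012  0.1  ]
0.095 [ 0.624 -0.034  0.095] [ 0.645 -0.014  0.109]
0.1 [ 0.63  -0.029  0.1  ] [ 0.639 -0.019  0.109]
rim ((0.6346392631530762, -0.024912960827350616), 0.04147326573729515)
sleeve ((0.45812466740608215, 0.2140951007604599), 0.03231441229581833)
[ 0.63443409 -0.02497131  0.40834139] [-0.12425708 -0.12614015 -0.98154525] 0.08548869745643746 13.75
0.06 [ 0.623 -0.033  0.061] [ 0.639 -0.012  0.08 ]
0.07 [ 0.623 -0.034  0.07 ] [ 0.642 -0.012  0.09 ]
0.08 [ 0.623 -0.035  0.08 ] [ 0.647 -0.012  0.099]
0.095 [ 0.625 -0.034  0.095] [ 0.646 -0.013  0.109]
0.1 [ 0.63  -0.028  0.102] [ 0.639 -0.019  0.109]
rim ((0.6359100341796875, -0.02411174215376377), 0.04088985547423363)
```

View pics/scene8.png

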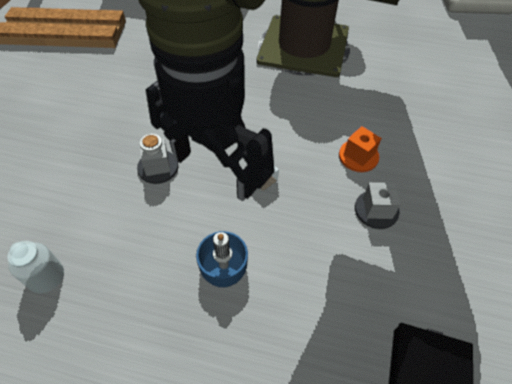

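The holder stands upright in the dish at (222,250). The dish, the sleeve and the stub at (152,150) are where they started. I'm handing the job in.

```bash
python3 -c "
from cell import ctrl
print(ctrl.sign_off())"
```

```text
the job is handed in; nothing more can be done
None
```

I drew the tall holder straight up out of its sleeve and lowered it shaft first into the blue dish. I felt its foot touch the floor at about 6 N, backed off 0.7 mm, let go and moved the gripper up clear. I handed the job in at about 14 s of the 45 s allowed.

**Last checks:**
- **Holder:** it stands upright in the dish, centred to within about 1 mm, with its top at about 0.109 m as expected.
- **Dish:** its rim hasn't moved, to within 1 mm.
- **Sleeve block:** it stayed flat. Its measured centre shifted about 1 mm, which is within camera error.
- **Stub and orange block:** both look unmoved in the pictures.

No check failed. The overhead and wrist cameras differed by about 1 mm, within their calibration. The highest wrist force I read was about 7 N; I read forces only at the end of each move.

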